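# Fish a dropped drive carrier out of the gap and rack it

### The job

A backup drive in its carrier has dropped into the narrow gap between the drawer unit and the network storage box. With the bent hook, catch the carrier behind its front plate and draw it out of the gap, then lay the hook down on the worktop, clear of the gap, before you take hold of the carrier. Stand the carrier on edge in the one empty slot of the rack, fully down and facing front like the others, without toppling it or disturbing the carriers already there.

Things in the scene. Friction and masses are not known exactly. Their poses are not given: they have to be found in the camera images.
- desk_units: Two fixed boxes, 180 mm deep, fronts in line, with a 40 mm wide gap between them, open at front, top and back. Left (+y): grey drawer unit, 210 mm wide, 172 mm high, its drawers fixed, pulls standing out 9 mm. Right: black storage box, 155 mm wide, 150 mm high. Origin: on the worktop, middle of the gap's mouth, level with the fronts; x runs into the gap along its middle, y to the left, z up.
- drive: Dropped carrier, 160 to 290 g, on edge in the gap, front plate 30 to 55 mm inside the mouth. Origin: centre of underside; x from front plate to rear, y across, z up. Grey front plate x -52 to -44 mm, 22 mm thick (y), 84 mm high; recess x -44 to -18 mm over a neck 14 mm thick, 34 mm high; aluminium drive body x -18 to 52 mm, 16 mm thick, 64 mm high: grip it there from above. Mass centre x 5 mm, z 33 mm.
- drive_recess (a point): Middle of the dropped carrier's recess: on top of its neck, 34 mm above its underside, 13 mm behind the rear face of the front plate. The recess is 26 mm long, open above and at both sides. Axes as drive.
- hook: Bent hook, 120 g, lying loose on its handle and tip. Origin: centre of the handle's underside; x along the rod to the tip, z up. Wooden handle 90 mm long (x), 28 mm wide, 22 mm high. From its front end a 6 mm steel rod cranks up to z = 51 mm (rod axis, from x = 93 mm), runs level to x = 155 mm and is there bent straight down to z = 0, leaving 48 mm free under the level part. All in the x-z plane.
- hook_tip (a point): Lowest point of the turned-down tip of the hook, 155 mm ahead of the handle's centre; axes as hook.
- rack: Fixed dark steel rack, 130 mm deep (x), 204 mm wide. Origin: centre of underside; front faces its -x. Floor plate 5 mm. Four slots along x at y = +75, +25, -25, -75 mm, each between fins (x -36 to 36 mm) 20 mm apart, 37 mm high from the worktop, flared to 30 mm at the top. Back stop at x = 60 mm. A carrier's body stands between fins, its wider front plate in front of them, x axis along the rack's.
- empty_slot (a point): Floor of the empty slot, its middle, 5 mm above the worktop (rack x = 0, y = 25 mm): the place for the origin of the carrier; axes as rack.
- stored_drive_a: Carrier like the dropped one, standing loose in the slot at rack y = +75 mm; origin and axes as drive.
- stored_drive_b: The same, in the slot at rack y = -25 mm.
- stored_drive_c: The same, in the slot at rack y = -75 mm.
Not all that is in view belongs to the job. There is more than one size of the hook; the one meant has the size given above.

How it is judged:
By the outcome, as a careful person would: the job done as asked, in the order asked, and still so for the second after the job is handed in, with the robot touching nothing.
It also fails if it takes over 64 s, if anything falls off the work surface, if the arm or the gripper's body presses on something with over 40 N, if the wrist force passes 120 N, or if a joint passes its speed limit or range.

### The arm

A 6-joint arm with a two-finger parallel gripper is mounted at the origin on a cart in front of the work surface, level with it; the furniture and walls round the work are solid. World frame = base frame: x ahead of the robot, y to its left, z up, the work surface at z = 0. Lengths are in mm, angles in degrees, forces in N, time in s.
With the tool pointing down it reaches from about 300 to 850 mm from the base axis. Payload 4.2 kg.
Tool frame: the origin (TCP) lies between the finger pads; the fingertips stand 22 mm ahead of it and the grasp point (between the pads) lies 3 mm ahead of it; z points along the fingers, y is the direction in which the jaws open and shut (so a half turn about z gives the same grasp; the last joint's range is limited). The gripper opens to 91 mm and grips with 3 to 60 N. Pads are 32 mm wide; open, the fingers measure 118 mm over their backs; the gripper's body (76 mm by 178 mm) begins 60 mm behind the grasp point.
Start: joints at [-64.63, 18.312, 89.639, -0, 72.044, -1.146], TCP at [256.717, -514.526, 235.976] pointing down, gripper open.
Joint ranges: [-177.97, 177.97], [-48.28, 115.42], [12.27, 149.76], [-77.06, 257.06], [2.81, 150.46], [-146.56, 146.56]. Speed limits (degrees/s): [147.25, 147.25, 180, 180, 180, 180].

### API

Orientations are given as [roll, pitch, yaw] about the fixed x, y, z axes, in that order (R = Rz(yaw) Ry(pitch) Rx(roll)).
In Python, from workcell import telemetry, cams, env gives the robot as it stands.
- The arm moves only by the shell command python3 -m inch 'ROWS' [FORCE]. ROWS is JSON, a list of rows, each an object of numbers: "x", "y", "z": the shift along the tool's x, y, z in cm; "yaw": the turn about the tool's z in units of 5 degrees (1.0 is 5 degrees); "gripper": the gripper's target within -1 to 1 (fully open at 1, half-way at 0, shut at -1). A call has 1 to 12 rows; each row shifts and turns the commanded pose from where the row before left it, along the tool's axes as they then stand; what a row does not reach is not made up. A row lasts 1/12 s, in which the tool goes at most 41.7 mm and 7.16 degrees, less where a joint would pass 70% of its speed; a pose out of reach is approached as far as the arm can. A call is refused whole if a number of a shift passes 4.17 or a number of a turn 1, either way. A call with a gripper value outside its range is refused whole. The fingers move at their own pace and stop on an object; FORCE is the grip in N (left out, the last holds). Time passes only in rows, so rows that do not move let the fingers close. It gives the time, the measured TCP pose, the force and the opening at its end, in the units of the state.
- telemetry.state(): the state, without advancing time (a new reading comes with each control period).
- cams.grab_frame(name): name is "side" or "top"; returns a dict with "pixels" (384x512x3 uint8, red, green, blue), "mtx" (3x3 intrinsics, pixels), "rvec" (rotation vector, rad) and "tvec" (3), from world to camera coordinates, as OpenCV has them. Camera axes: x right, y down, z forward; pixel columns grow to the right and rows downward; lengths in mm; the calibration is good to about 2 mm. A picture is of the moment at which its call begins. There is no depth.
- env.job_done(): hands the job in, once; it reports no verdict.
The state is a dict: "time_s": time; "qpos": joint angles; "qvel": joint speeds; "effort": joint torques, N m; "ee_pos": TCP position; "ee_rot": TCP orientation; "force": force on the tool from outside, world axes, zero at the start; "torque": the same for the moment, N m; "gripper_width": finger opening in mm.
Only numpy, scipy, OpenCV 4.12 (cv2) and the standard library are available. Lean on these libraries where they do the work, as an engineer would, in place of code of your own. Each camera call takes 0.05 s, during which the arm holds its last target. There are 200 camera calls.

## Working session

There is one attempt and no reset: what is moved stays moved. The work goes in short steps, Python scripts to look and compute and a shell command to move; the robot and the scene stay as the last step left them, time stands still between calls to the robot, and variables do not carry over. Pictures are saved under pics/ and viewed, about 8 in all and at most 12, crops included, and the job is handed in when it is done.

```bash
mkdir -p pics; ls; python3 - <<'E'
from workcell import telemetry, cams
import cv2,numpy as np
print(telemetry.state())
for n in("top","side"):
    f=cams.grab_frame(n); cv2.imwrite(f"pics/{n}0.png",cv2.cvtColor(f["pixels"],cv2.COLOR_RGB2BGR))
    R=cv2.Rodrigues(np.array(f["rvec"],float))[0]; print(n,f["mtx"],(-R.T@np.ravel(f["tvec"])).round(),R.round(3).tolist())
E
```

```text
pics
{'time_s': 0.0, 'qpos': array([-6.46275411e+01,  1.83532064e+01,  8.97052521e+01,  1.45951274e-03,
        7.20412992e+01, -1.14519112e+00]), 'qvel': array([ 0.10770424, -0.008786  ,  0.05481003,  0.03543341, -0.01097987,
        0.10130966]), 'effort': array([-1.35263740e-04, -4.12468028e+01, -2.31970382e+01,  7.27770827e-02,
        4.58117318e-02, -1.47567948e-04]), 'ee_pos': array([ 256.5471371 , -514.10246362,  235.11234791]), 'ee_rot': array([-1.79900290e+02, -3.38110109e-03,  2.65171959e+01]), 'force': array([-0.83995342, -0.33152978, -0.22754745]), 'torque': array([ 0.00340719,  0.00379832, -0.04630679]), 'gripper_width': 91.32437874553548}
top [[350.28957212   0.         257.69153587]
 [  0.         350.28957212 195.56856093]
 [  0.           0.           1.        ]] [ 478.   78. 1118.] [[0.007, -1.0, 0.017], [-0.991, -0.009, -0.135], [0.135, -0.016, -0.991]]
side [[360.22619659   0.         256.70381093]
 [  0.         360.22619659 191.29251167]
 [  0.           0.           1.        ]] [ 472. -986.  582.] [[0.991, -0.132, 0.006], [-0.054, -0.449, -0.892], [0.12, 0.884, -0.452]]
```

View pics/top0.png

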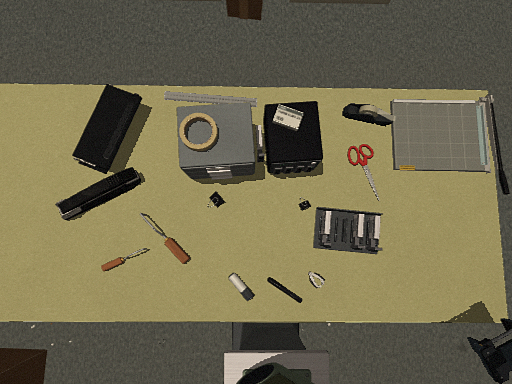

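View pics/side0.png

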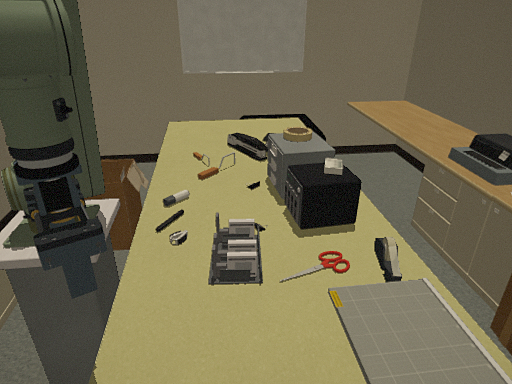

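Top view: the gap is at about (261,140). The rack is at (348,230), with its empty slot second from the left. Two hooks, the large one from (185,260) to (143,213) and a small one at (102-148,248-270). Next I'll enlarge these areas.

```bash
cat > h.py <<'E'
import numpy as np,cv2
from workcell import cams,telemetry
def grab(n):
    f=cams.grab_frame(n); R=cv2.Rodrigues(np.array(f["rvec"],float))[0]
    return dict(im=cv2.cvtColor(f["pixels"],cv2.COLOR_RGB2BGR),K=np.array(f["mtx"]),R=R,t=np.ravel(f["tvec"]).astype(float),rv=np.array(f["rvec"],float))
def ray(f,uv,z):
    c=-f["R"].T@f["t"]; d=f["R"].T@np.linalg.inv(f["K"])@[uv[0],uv[1],1]
    return (c+d*(z-c[2])/d[2]).round(1)
def proj(f,p): return cv2.projectPoints(np.array(p,float).reshape(-1,1,3),f["rv"],f["t"],f["K"],None)[0].reshape(-1,2).round(1)
def crop(f,u0,v0,u1,v1,k): return cv2.resize(f["im"][v0:v1,u0:u1],None,fx=k,fy=k,interpolation=cv2.INTER_CUBIC)
E
python3 - <<'E'
from h import *
f=grab("top"); g=grab("side")
a=crop(f,95,205,195,275,4); b=crop(f,250,95,330,182,4); c=crop(f,305,200,390,258,4); d=crop(g,200,208,272,290,4)
W=np.zeros((600,800,3),np.uint8)
def put(i,y,x):
    h,w=min(i.shape[0],600-y),min(i.shape[1],800-x); W[y:y+h,x:x+w]=i[:h,:w]
put(a,0,0);put(b,0,410);put(c,290,0);put(d[:250],350,410)
cv2.imwrite("pics/c1.png",W)
hsv=cv2.cvtColor(f["im"],cv2.COLOR_BGR2HSV)
m=cv2.inRange(hsv,(0,110,60),(14,255,220)); m[:205]=0;m[275:]=0;m[:,200:]=0
for q in cv2.findContours(m,0,2)[0]:
    if len(q)>8:
        r=cv2.minAreaRect(q); B=cv2.boxPoints(r); print(r,[ray(f,p,22)[:2].tolist() for p in B])
for n,p in dict(tipL=(142.5,213),boxFL=(264,175),rackFL=(314,248),rackFR=(380,253),rackBL=(316,208),rackBR=(382,213)).items(): print(n,ray(f,p,0),ray(f,p,150))
E
```

```text
((111.34246826171875, 263.7533874511719), (5.958762168884277, 21.352231979370117), 65.55604553222656) [[407.8, 539.7], [434.7, 482.3], [418.4, 473.9], [391.6, 531.2]]
((176.25001525878906, 250.25), (27.577163696289062, 8.485280990600586), 45.0) [[475.5, 350.8], [494.0, 333.1], [434.9, 270.9], [416.6, 288.6]]
tipL [571.1 426.9   0. ] [558.6 380.1 150. ]
boxFL [698.1  40.6   0. ] [668.6  45.6 150. ]
rackFL [ 464.6 -118.8    0. ] [466.3 -92.4 150. ]
rackFR [ 450.3 -328.4    0. ] [ 454.  -273.9  150. ]
rackBL [ 591.9 -127.2    0. ] [576.5 -99.6 150. ]
rackBR [ 577.5 -340.     0. ] [ 564.1 -283.9  150. ]
```

View pics/c1.png

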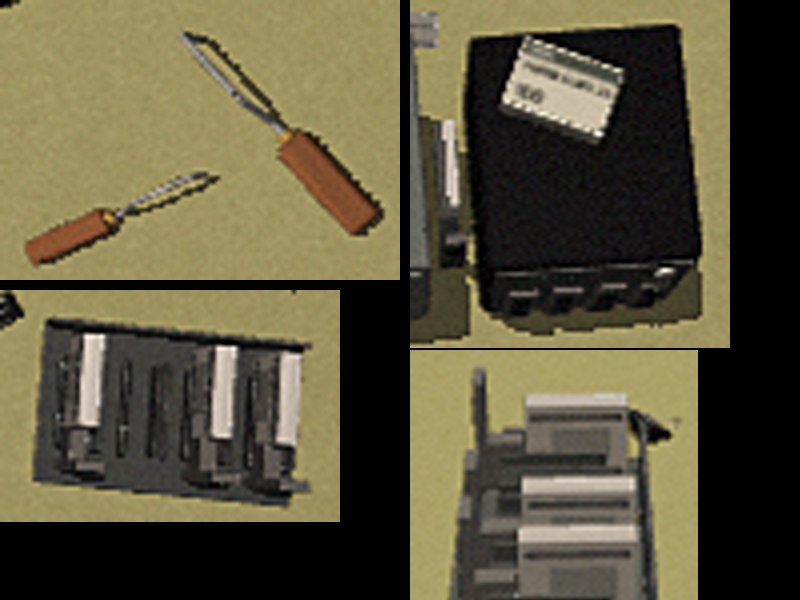

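Crop: the large hook matches in size (handle about 86×27 mm), with its tip to the upper left. The gap's drive shows its bright top at about u 258-262, v 125-147. Next I'll measure the bright tops and the box corners.

```bash
python3 - <<'E'
from h import *
f=grab("top"); g=grab("side")
def blobs(fr,box,z,th):
    u0,v0,u1,v1=box; im=cv2.cvtColor(fr["im"],cv2.COLOR_BGR2GRAY)
    s=cv2.cvtColor(fr["im"],cv2.COLOR_BGR2HSV)[:,:,1]
    m=np.zeros_like(im); m[v0:v1,u0:u1]=((im>th)&(s<40))[v0:v1,u0:u1]
    for q in cv2.findContours(m,0,2)[0]:
        if cv2.contourArea(q)>15:
            k=np.zeros_like(m);cv2.drawContours(k,[q],-1,1,-1); vv,uu=np.nonzero(k)
            P=np.array([ray(fr,(u,v),z)[:2] for u,v in zip(uu,vv)]); c=P.mean(0); w,V=np.linalg.eigh(np.cov(P.T)); d=V[:,1]*np.sign(V[0,1])
            t=(P-c)@d; print("blob",(uu.mean(),vv.mean()),"c",c.round(1),"yaw",np.degrees(np.arctan2(d[1],d[0])).round(1),"len",np.ptp(t).round(),"wid",(12*w[0])**.5)
blobs(f,(312,200,386,258),64,150); blobs(f,(254,110,266,165),64,130)
# box edges
for n,p,z in [("blkFtopL",(268.5,162.5),150),("blkBtopL",(265,104.5),150),("blkFtopR",(320,159),150),("blkBtopR",(319.5,102),150)]: print(n,ray(f,p,z))
# handle top
hsv=cv2.cvtColor(f["im"],cv2.COLOR_BGR2HSV)
m=cv2.inRange(hsv,(0,100,90),(16,255,255)); m[:230]=0;m[270:]=0;m[:,:160]=0;m[:,195:]=0
vv,uu=np.nonzero(m);P=np.array([ray(f,(u,v),20)[:2] for u,v in zip(uu,vv)]);c=P.mean(0);w,V=np.linalg.eigh(np.cov(P.T));print("handle",c,np.degrees(np.arctan2(V[1,1],V[0,1])),(12*w)**.5)
print("bend",ray(f,(141,214),54))
a=crop(f,240,90,330,190,6); b=crop(g,255,120,370,245,5)
b=b[:600]; a=a[:600,:]; W=np.zeros((600,800,3),np.uint8);W[:,:270]=a[:,:270];W[:,280:800]=b[:,:520];cv2.imwrite("pics/c2.png",W)
E
```

```text
blob (np.float64(376.79611650485435), np.float64(226.39805825242718)) c [ 531.1 -298.6] yaw -4.9 len 67.0 wid 14.204588900305131
blob (np.float64(360.43243243243245), np.float64(224.95495495495496)) c [ 535.1 -249.1] yaw -5.5 len 67.0 wid 14.656186685828487
blob (np.float64(327.2803738317757), np.float64(221.82242990654206)) c [ 543.8 -148.9] yaw -5.6 len 68.0 wid 14.129745134168767
blob (np.float64(259.6981132075472), np.float64(135.16981132075472)) c [811.5  56.7] yaw 4.6 len 68.0 wid 7.842034625817375
blkFtopL [704.6  33.  150. ]
blkBtopL [876.2  43.6 150. ]
blkFtopR [ 716.4 -113.2  150. ]
blkBtopR [ 885.9 -114.7  150. ]
handle [455.01106383 311.78425532] -136.39354853056557 [25.30922459 86.88292872]
bend [563.6 414.4  54. ]
```

View pics/c2.png

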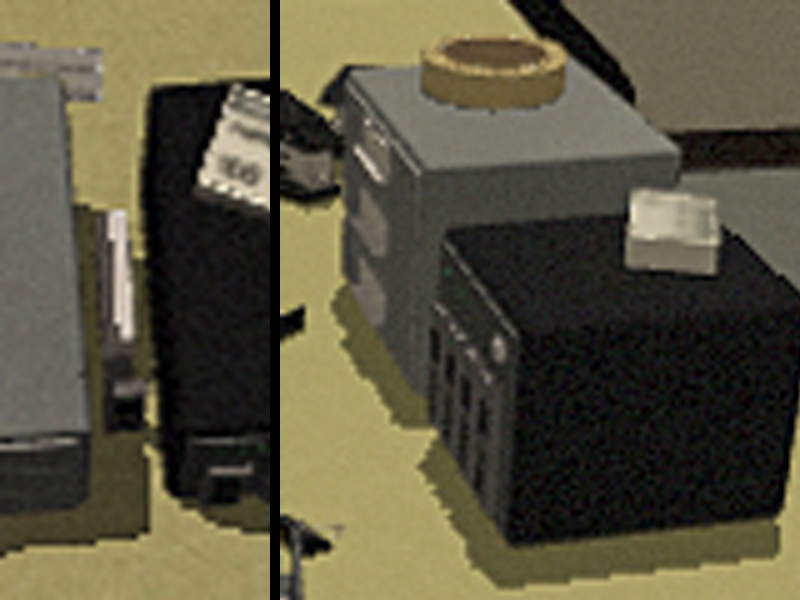

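```bash
cat > d.py <<'E'
import sys,numpy as np
from workcell import telemetry
# usage: d.py X Y Z [YAW]  -> shift in tool cm and turn units from measured pose
s=telemetry.state(); a=list(map(float,sys.argv[1:])); y=np.radians(s["ee_rot"][2]); d=np.array(a[:3])-s["ee_pos"]
print("t",round(s["time_s"],2),"pos",s["ee_pos"].round(1),"rot",s["ee_rot"].round(1),"F",s["force"].round(1),"w",round(s["gripper_width"],1))
print("tool cm",np.round([(np.cos(y)*d[0]+np.sin(y)*d[1])/10,(np.sin(y)*d[0]-np.cos(y)*d[1])/10,-d[2]/10],2),"yaw units",round(-(a[3]-s["ee_rot"][2])/5,2) if len(a)>3 else "")
E
R='{"x":2.275,"y":-2.71}'
python3 -m inch '[{"x":2.275,"y":-2.71},{"x":2.275,"y":-2.71},{"x":2.275,"y":-2.71},{"x":2.275,"y":-2.71},{"x":2.275,"y":-2.71},{"x":2.275,"y":-2.71},{"x":2.275,"y":-2.71},{"x":2.275,"y":-2.71},{"x":2.275,"y":-2.71},{"x":2.275,"y":-2.71},{"x":2.275,"y":-2.71},{"x":2.275,"y":-2.71}]'
python3 -m inch '[{"x":2.275,"y":-2.71},{"x":2.275,"y":-2.71},{"x":2.275,"y":-2.71},{"x":2.275,"y":-2.71},{"x":2.275,"y":-2.71},{"x":2.275,"y":-2.71},{"x":2.275,"y":-2.71},{"x":2.275,"y":-2.71},{"x":2.275,"y":-2.71},{"x":2.275,"y":-2.71},{"x":2.275,"y":-2.71},{"x":2.275,"y":-2.71}]'
python3 -m inch '[{"yaw":-0.85,"z":2.5},{"yaw":-0.85,"z":2.5},{"yaw":-0.85,"z":2.5},{"yaw":-0.87,"z":2.5},{},{}]'
python3 d.py 455 311.5 25 43.6
```

```text
t 0.3 pos [ 256.6 -514.4  235.7] rot [-180.    -0.    26.5] F [ 0.4 -0.8 -0.1] w 91.2
tool cm [ 54.62 -65.04  21.07] yaw units -3.42invalid input
invalid input
invalid input
```

```bash
python3 -m inch '[{"x":2.275,"y":-2.71,"z":0,"yaw":0,"gripper":1}]'
```

```text
time_s: 0.38
ee_pos: [264.5, -484.3, 235.4]
ee_rot: [179.8, 0.1, 26.3]
force: [1.6, -0.6, 0.1]
gripper_width: 91.2
```

```bash

python3 -m inch '[{"x":2.27,"y":-2.7,"z":0,"yaw":0,"gripper":1},{"x":2.27,"y":-2.7,"z":0,"yaw":0,"gripper":1},{"x":2.27,"y":-2.7,"z":0,"yaw":0,"gripper":1},{"x":2.27,"y":-2.7,"z":0,"yaw":0,"gripper":1},{"x":2.27,"y":-2.7,"z":0,"yaw":0,"gripper":1},{"x":2.27,"y":-2.7,"z":0,"yaw":0,"gripper":1},{"x":2.27,"y":-2.7,"z":0,"yaw":0,"gripper":1},{"x":2.27,"y":-2.7,"z":0,"yaw":0,"gripper":1},{"x":2.27,"y":-2.7,"z":0,"yaw":0,"gripper":1},{"x":2.27,"y":-2.7,"z":0,"yaw":0,"gripper":1},{"x":2.27,"y":-2.7,"z":0,"yaw":0,"gripper":1},{"x":2.27,"y":-2.7,"z":0,"yaw":0,"gripper":1}]'
python3 -m inch '[{"x":2.27,"y":-2.7,"z":0,"yaw":0,"gripper":1},{"x":2.27,"y":-2.7,"z":0,"yaw":0,"gripper":1},{"x":2.27,"y":-2.7,"z":0,"yaw":0,"gripper":1},{"x":2.27,"y":-2.7,"z":0,"yaw":0,"gripper":1},{"x":2.27,"y":-2.7,"z":0,"yaw":0,"gripper":1},{"x":2.27,"y":-2.7,"z":0,"yaw":0,"gripper":1},{"x":2.27,"y":-2.7,"z":0,"yaw":0,"gripper":1},{"x":2.27,"y":-2.7,"z":0,"yaw":0,"gripper":1},{"x":2.27,"y":-2.7,"z":0,"yaw":0,"gripper":1},{"x":2.27,"y":-2.7,"z":0,"yaw":0,"gripper":1},{"x":2.27,"y":-2.7,"z":0,"yaw":0,"gripper":1}]'
python3 -m inch '[{"x":0,"y":0,"z":2.5,"yaw":-0.85,"gripper":1},{"x":0,"y":0,"z":2.5,"yaw":-0.85,"gripper":1},{"x":0,"y":0,"z":2.5,"yaw":-0.85,"gripper":1},{"x":0,"y":0,"z":2.5,"yaw":-0.85,"gripper":1},{"x":0,"y":0,"z":0,"yaw":0,"gripper":1},{"x":0,"y":0,"z":0,"yaw":0,"gripper":1}]'
python3 d.py 455 311.5 25 43.6
```

```text
time_s: 1.38
ee_pos: [364.0, -66.9, 236.2]
ee_rot: [180.0, -0.0, 26.5]
force: [0.1, -0.7, 0.2]
gripper_width: 91.3
time_s: 2.3
ee_pos: [454.9, 310.5, 235.9]
ee_rot: [180.0, -0.0, 26.5]
force: [0.1, -0.3, 0.8]
gripper_width: 91.7
time_s: 2.8
ee_pos: [454.4, 308.3, 135.2]
ee_rot: [-180.0, 0.2, 43.4]
force: [-0.0, 0.1, 0.6]
gripper_width: 91.1
t 2.8 pos [454.4 308.3 135.2] rot [-180.     0.2   43.4] F [-0.   0.1  0.6] w 91.1
tool cm [ 0.26 -0.19 11.02] yaw units -0.04
```

```bash

python3 -m inch '[{"x":0.13,"y":-0.1,"z":2,"yaw":0,"gripper":1},{"x":0.13,"y":-0.1,"z":2,"yaw":0,"gripper":1},{"x":0,"y":0,"z":2,"yaw":0,"gripper":1},{"x":0,"y":0,"z":2,"yaw":0,"gripper":1},{"x":0,"y":0,"z":1.5,"yaw":0,"gripper":1},{"x":0,"y":0,"z":1,"yaw":0,"gripper":1},{"x":0,"y":0,"z":0.5,"yaw":0,"gripper":1},{"x":0,"y":0,"z":0,"yaw":0,"gripper":1},{"x":0,"y":0,"z":0,"yaw":0,"gripper":1}]'
python3 -m inch '[{"x":0,"y":0,"z":0,"yaw":0,"gripper":-1},{"x":0,"y":0,"z":0,"yaw":0,"gripper":-1},{"x":0,"y":0,"z":0,"yaw":0,"gripper":-1},{"x":0,"y":0,"z":0,"yaw":0,"gripper":-1},{"x":0,"y":0,"z":0,"yaw":0,"gripper":-1},{"x":0,"y":0,"z":0,"yaw":0,"gripper":-1},{"x":0,"y":0,"z":0,"yaw":0,"gripper":-1},{"x":0,"y":0,"z":0,"yaw":0,"gripper":-1},{"x":0,"y":0,"z":0,"yaw":0,"gripper":-1},{"x":0,"y":0,"z":0,"yaw":0,"gripper":-1},{"x":0,"y":0,"z":0,"yaw":0,"gripper":-1},{"x":0,"y":0,"z":0,"yaw":0,"gripper":-1}]' 50
```

```text
time_s: 3.55
ee_pos: [456.3, 312.4, 27.0]
ee_rot: [180.0, -0.1, 43.5]
force: [0.2, 0.2, -1.3]
gripper_width: 91.2
time_s: 4.55
ee_pos: [455.4, 311.8, 25.9]
ee_rot: [180.0, 0.0, 43.5]
force: [0.1, -0.5, -0.5]
gripper_width: 27.4
```

```bash

python3 -m inch '[{"x":0,"y":0,"z":-1,"yaw":0,"gripper":-1},{"x":0,"y":0,"z":-2.3,"yaw":0,"gripper":-1},{"x":0,"y":0,"z":-2.3,"yaw":0,"gripper":-1},{"x":0,"y":0,"z":-2.3,"yaw":0,"gripper":-1},{"x":0,"y":0,"z":-2,"yaw":0,"gripper":-1},{"x":0,"y":0,"z":-0.5,"yaw":0,"gripper":-1}]'
python3 -m inch '[{"x":-1.2,"y":2.05,"z":0,"yaw":0,"gripper":-1},{"x":-1.2,"y":2.05,"z":0,"yaw":0,"gripper":-1},{"x":-1.2,"y":2.05,"z":0,"yaw":0,"gripper":-1},{"x":-1.2,"y":2.05,"z":0,"yaw":0,"gripper":-1},{"x":-1.2,"y":2.05,"z":0,"yaw":0,"gripper":-1},{"x":-1.2,"y":2.05,"z":0,"yaw":0,"gripper":-1},{"x":-1.2,"y":2.05,"z":0,"yaw":0,"gripper":-1},{"x":-1.2,"y":2.05,"z":0,"yaw":0,"gripper":-1},{"x":-1.2,"y":2.05,"z":0,"yaw":0,"gripper":-1},{"x":-1.2,"y":2.05,"z":0,"yaw":0,"gripper":-1},{"x":-1.2,"y":2.05,"z":0,"yaw":0,"gripper":-1},{"x":-1.15,"y":2.0,"z":0,"yaw":0,"gripper":-1}]'
python3 -m inch '[{"x":0,"y":0,"z":0,"yaw":0.78,"gripper":-1},{"x":0,"y":0,"z":0,"yaw":0.78,"gripper":-1},{"x":0,"y":0,"z":0,"yaw":0.78,"gripper":-1},{"x":0,"y":0,"z":0,"yaw":0.78,"gripper":-1},{"x":0,"y":0,"z":0,"yaw":0.78,"gripper":-1},{"x":0,"y":0,"z":0,"yaw":0.78,"gripper":-1},{"x":0,"y":0,"z":0,"yaw":0.78,"gripper":-1},{"x":0,"y":0,"z":0,"yaw":0.78,"gripper":-1},{"x":0,"y":0,"z":0,"yaw":0.78,"gripper":-1},{"x":0,"y":0,"z":0,"yaw":0.78,"gripper":-1},{"x":0,"y":0,"z":0,"yaw":0,"gripper":-1},{"x":0,"y":0,"z":0,"yaw":0,"gripper":-1}]'
python3 d.py 609 41.5 130 4.5
python3 - <<'E'
from h import *
f=grab("top");g=grab("side")
s=telemetry.state();y=np.radians(s["ee_rot"][2]);p=s["ee_pos"];c=np.array([np.cos(y),np.sin(y),0])
bend=p+155*c+[0,0,51-26]; tip=p+155*c+[0,0,-26]
pb=proj(f,[bend,tip]);qb=proj(g,[bend,tip]);print(pb,qb)
W=np.zeros((600,800,3),np.uint8)
a=crop(f,225,90,290,240,4);b=crop(g,190,110,320,260,4)
W[:,:260]=a;W[:,270:790]=b
for q in pb: cv2.circle(W,tuple(int(v) for v in ((q-[225,90])*4+2)),5,(0,0,255),1)
for q in qb: cv2.circle(W,tuple(int(v) for v in ((q-[190,110])*4+[272,2])),5,(0,0,255),1)
cv2.imwrite("pics/c3.png",W)
E
```

```text
time_s: 5.05
ee_pos: [457.0, 312.9, 133.8]
ee_rot: [179.9, -0.4, 43.5]
force: [0.3, -0.4, -0.4]
gripper_width: 27.7
time_s: 6.05
ee_pos: [519.9, 33.8, 129.4]
ee_rot: [-180.0, 0.1, 43.5]
force: [0.6, -0.4, -1.0]
gripper_width: 27.5
time_s: 7.05
ee_pos: [519.9, 35.0, 129.5]
ee_rot: [180.0, 0.1, 4.6]
force: [-0.9, -0.4, -0.7]
gripper_width: 27.4
t 7.05 pos [519.9  35.  129.5] rot [1.8e+02 1.0e-01 4.6e+00] F [-0.9 -0.4 -0.7] w 27.4
tool cm [ 8.93  0.07 -0.05] yaw units 0.02
[[263.4 172.5]
 [262.8 176. ]] [[276.6 161.5]
 [276.1 176.3]]
```

View pics/c3.png

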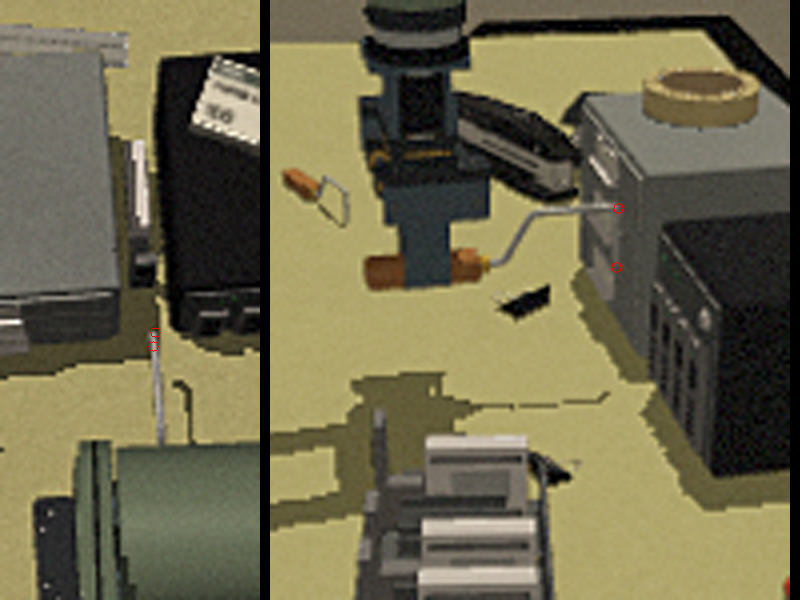

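```bash
python3 - <<'E'
from h import *
f=grab("top")
G=cv2.cvtColor(f["im"],cv2.COLOR_BGR2GRAY)
for v in (110,118,126,130,138,144,148,150,152,154,156,158,160,162,164): print(v,G[v,250:272].tolist())
for n,p,z in [("drF",(255,162.5),172),("drB",(251,104),172),("blkF",(266.7,162.5),150),("blkB",(265,104.5),150),("plateL",(257.5,156),84),("plateR",(263.7,156),84),("bodyL",(257,135),64),("bodyR",(262,135),64)]: print(n,ray(f,p,z))
E
```

```text
110 [94, 123, 159, 154, 156, 153, 154, 155, 155, 155, 148, 152, 154, 168, 74, 5, 19, 25, 13, 28, 18, 22]
118 [118, 73, 147, 163, 158, 154, 152, 151, 153, 154, 156, 162, 169, 72, 3, 0, 21, 23, 17, 20, 19, 18]
126 [115, 102, 56, 65, 68, 63, 80, 74, 204, 205, 205, 173, 166, 94, 25, 0, 7, 17, 26, 20, 15, 18]
130 [119, 118, 70, 65, 72, 72, 69, 77, 77, 189, 216, 93, 146, 132, 33, 4, 0, 11, 19, 23, 25, 21]
138 [107, 110, 95, 55, 67, 70, 42, 80, 73, 197, 203, 227, 103, 67, 42, 17, 0, 9, 19, 24, 25, 20]
144 [106, 111, 120, 77, 66, 68, 53, 54, 77, 81, 193, 225, 108, 63, 70, 22, 0, 2, 7, 23, 23, 29]
148 [106, 107, 112, 96, 62, 67, 64, 70, 78, 75, 78, 76, 72, 69, 73, 50, 10, 7, 14, 13, 24, 24]
150 [113, 108, 114, 102, 52, 58, 76, 42, 41, 39, 40, 40, 65, 72, 69, 84, 27, 10, 2, 24, 25, 28]
152 [108, 106, 110, 65, 50, 69, 72, 53, 36, 33, 31, 36, 53, 66, 75, 37, 6, 12, 0, 13, 24, 25]
154 [104, 107, 111, 110, 64, 63, 77, 49, 32, 98, 106, 109, 102, 93, 110, 131, 35, 0, 0, 20, 20, 24]
156 [106, 114, 112, 115, 69, 67, 75, 35, 31, 37, 36, 35, 38, 26, 116, 176, 59, 2, 7, 17, 28, 20]
158 [98, 109, 107, 119, 80, 72, 65, 42, 19, 4, 0, 3, 4, 12, 113, 172, 52, 3, 12, 10, 20, 22]
160 [116, 116, 115, 122, 97, 66, 76, 40, 23, 7, 1, 24, 10, 27, 65, 165, 78, 4, 0, 5, 25, 19]
162 [37, 41, 33, 37, 32, 56, 68, 58, 63, 60, 70, 73, 66, 75, 72, 73, 32, 0, 10, 7, 4, 8]
164 [57, 50, 48, 32, 33, 63, 74, 69, 70, 69, 68, 75, 71, 63, 164, 91, 35, 7, 9, 7, 1, 27]
drF [699.1  71.4 172. ]
drB [868.  84. 172.]
blkF [704.6  38.1 150. ]
blkB [876.2  43.6 150. ]
plateL [739.9  63.3  84. ]
plateR [740.1  44.6  84. ]
bodyL [811.9  65.1  64. ]
bodyR [812.1  49.5  64. ]
```

```bash

python3 -m inch '[{"x":1,"y":-0.03,"z":0,"yaw":0,"gripper":-1},{"x":1,"y":-0.03,"z":0,"yaw":0,"gripper":-1},{"x":1,"y":-0.03,"z":0,"yaw":0,"gripper":-1},{"x":1,"y":-0.03,"z":0,"yaw":0,"gripper":-1},{"x":1,"y":0,"z":0,"yaw":0,"gripper":-1},{"x":1,"y":0,"z":0,"yaw":0,"gripper":-1},{"x":1,"y":0,"z":0,"yaw":0,"gripper":-1},{"x":1,"y":0,"z":0,"yaw":0,"gripper":-1},{"x":0.9,"y":0,"z":0,"yaw":0,"gripper":-1},{"x":0,"y":0,"z":0,"yaw":0,"gripper":-1},{"x":0,"y":0,"z":0,"yaw":0,"gripper":-1}]'
python3 -m inch '[{"x":0,"y":0,"z":1,"yaw":0,"gripper":-1},{"x":0,"y":0,"z":1,"yaw":0,"gripper":-1},{"x":0,"y":0,"z":1,"yaw":0,"gripper":-1},{"x":0,"y":0,"z":1,"yaw":0,"gripper":-1},{"x":0,"y":0,"z":1,"yaw":0,"gripper":-1},{"x":0,"y":0,"z":0.6,"yaw":0,"gripper":-1},{"x":0,"y":0,"z":0.4,"yaw":0,"gripper":-1},{"x":0,"y":0,"z":0,"yaw":0,"gripper":-1},{"x":0,"y":0,"z":0,"yaw":0,"gripper":-1}]'
python3 - <<'E'
from h import *
f=grab("top");g=grab("side")
W=np.zeros((600,800,3),np.uint8)
a=crop(f,240,110,290,210,6);b=crop(g,210,120,330,240,4)
W[:,:300]=a;W[:480,310:790]=b
cv2.imwrite("pics/c4.png",W)
E
```

```text
time_s: 8.12
ee_pos: [609.2, 43.3, 129.7]
ee_rot: [180.0, 0.0, 4.5]
force: [-0.0, 0.0, -1.6]
gripper_width: 27.9
time_s: 8.87
ee_pos: [609.2, 43.2, 69.9]
ee_rot: [180.0, -0.0, 4.5]
force: [0.6, 1.4, -1.0]
gripper_width: 27.6
```

View pics/c4.png

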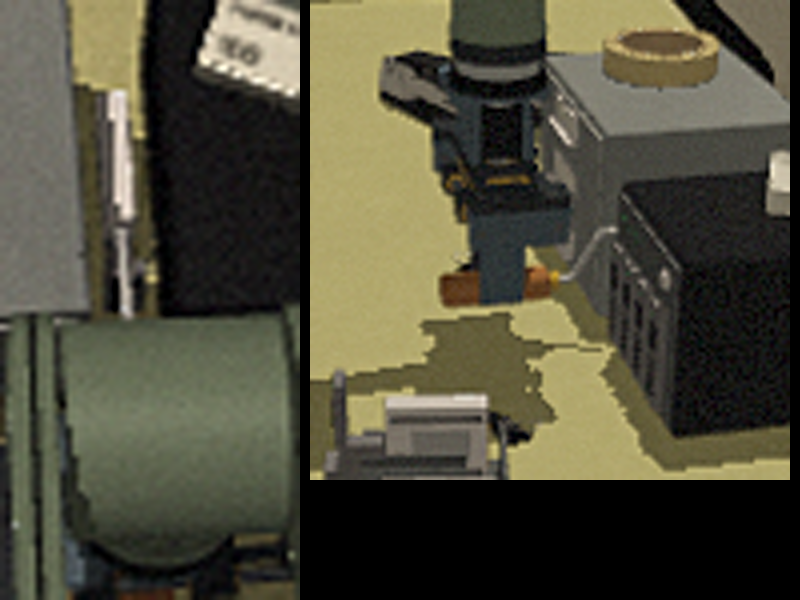

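The rod end lies at crop (122,220), over the recess and behind the plate. No contact force. Drawing out now.

```bash

python3 -m inch '[{"x":-0.4,"y":0,"z":0,"yaw":0,"gripper":-1},{"x":-0.4,"y":0,"z":0,"yaw":0,"gripper":-1},{"x":-0.4,"y":0,"z":0,"yaw":0,"gripper":-1},{"x":-0.4,"y":0,"z":0,"yaw":0,"gripper":-1},{"x":-0.4,"y":0,"z":0,"yaw":0,"gripper":-1},{"x":-0.5,"y":0,"z":0,"yaw":0,"gripper":-1},{"x":-0.6,"y":0,"z":0,"yaw":0,"gripper":-1},{"x":-0.7,"y":0,"z":0,"yaw":0,"gripper":-1},{"x":-0.7,"y":0,"z":0,"yaw":0,"gripper":-1},{"x":-0.7,"y":0,"z":0,"yaw":0,"gripper":-1},{"x":-0.7,"y":0,"z":0,"yaw":0,"gripper":-1},{"x":-0.7,"y":0,"z":0,"yaw":0,"gripper":-1}]'
python3 -m inch '[{"x":-0.7,"y":0,"z":0,"yaw":0,"gripper":-1},{"x":-0.7,"y":0,"z":0,"yaw":0,"gripper":-1},{"x":-0.7,"y":0,"z":0,"yaw":0,"gripper":-1},{"x":-0.7,"y":0,"z":0,"yaw":0,"gripper":-1},{"x":-0.7,"y":0,"z":0,"yaw":0,"gripper":-1},{"x":-0.7,"y":0,"z":0,"yaw":0,"gripper":-1},{"x":-0.7,"y":0,"z":0,"yaw":0,"gripper":-1},{"x":-0.7,"y":0,"z":0,"yaw":0,"gripper":-1},{"x":-0.7,"y":0,"z":0,"yaw":0,"gripper":-1},{"x":-0.7,"y":0,"z":0,"yaw":0,"gripper":-1},{"x":-0.7,"y":0,"z":0,"yaw":0,"gripper":-1},{"x":-0.7,"y":0,"z":0,"yaw":0,"gripper":-1}]'
python3 -m inch '[{"x":-0.7,"y":0,"z":0,"yaw":0,"gripper":-1},{"x":-0.7,"y":0,"z":0,"yaw":0,"gripper":-1},{"x":-0.7,"y":0,"z":0,"yaw":0,"gripper":-1},{"x":-0.7,"y":0,"z":0,"yaw":0,"gripper":-1},{"x":-0.6,"y":0,"z":0,"yaw":0,"gripper":-1},{"x":-0.4,"y":0,"z":0,"yaw":0,"gripper":-1},{"x":-0.2,"y":0,"z":0,"yaw":0,"gripper":-1},{"x":0,"y":0,"z":0,"yaw":0,"gripper":-1}]'
python3 - <<'E'
from h import *
f=grab("top");g=grab("side")
W=np.zeros((600,800,3),np.uint8)
a=crop(f,235,110,300,260,4);b=crop(g,180,120,310,240,4)
W[:,:260]=a;W[:480,270:790]=b
cv2.imwrite("pics/c5.png",W)
E
```

```text
time_s: 9.97
ee_pos: [542.7, 38.0, 70.1]
ee_rot: [180.0, -0.0, 4.5]
force: [2.1, 0.1, -0.8]
gripper_width: 27.7
time_s: 10.97
ee_pos: [458.8, 31.4, 69.9]
ee_rot: [180.0, -0.0, 4.5]
force: [2.0, -0.1, -0.6]
gripper_width: 27.6
time_s: 11.63
ee_pos: [418.5, 28.2, 69.8]
ee_rot: [180.0, 0.1, 4.5]
force: [-0.8, 0.4, -1.1]
gripper_width: 27.6
```

View pics/c5.png

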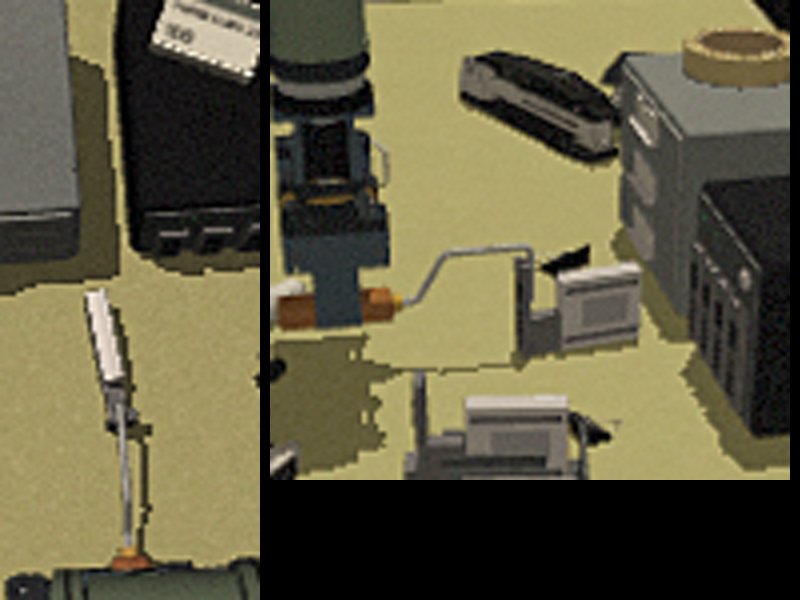

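Picture: the carrier is out and standing, with its body top from (258,182) to (264,205) px in the top view. It is slightly yawed, and the tip is still behind its plate. Next: unhook and lay the hook back where it was.

```bash

python3 -m inch '[{"x":0.4,"y":0,"z":0,"yaw":0,"gripper":-1},{"x":0.5,"y":0,"z":0,"yaw":0,"gripper":-1},{"x":0,"y":0,"z":0,"yaw":0,"gripper":-1},{"x":0,"y":0,"z":-1,"yaw":0,"gripper":-1},{"x":0,"y":0,"z":-1,"yaw":0,"gripper":-1},{"x":0,"y":0,"z":-1,"yaw":0,"gripper":-1},{"x":0,"y":0,"z":-1.3,"yaw":0,"gripper":-1},{"x":0,"y":0,"z":-1.3,"yaw":0,"gripper":-1},{"x":0,"y":0,"z":-1,"yaw":0,"gripper":-1},{"x":0,"y":0,"z":0,"yaw":0,"gripper":-1}]'
python3 -m inch '[{"x":0.4,"y":-2.3,"z":0,"yaw":0,"gripper":-1},{"x":0.4,"y":-2.3,"z":0,"yaw":0,"gripper":-1},{"x":0.4,"y":-2.3,"z":0,"yaw":0,"gripper":-1},{"x":0.4,"y":-2.3,"z":0,"yaw":0,"gripper":-1},{"x":0.4,"y":-2.3,"z":0,"yaw":0,"gripper":-1},{"x":0.4,"y":-2.3,"z":0,"yaw":0,"gripper":-1},{"x":0.4,"y":-2.3,"z":0,"yaw":0,"gripper":-1},{"x":0.4,"y":-2.3,"z":0,"yaw":0,"gripper":-1},{"x":0.4,"y":-2.3,"z":0,"yaw":0,"gripper":-1},{"x":0.4,"y":-2.3,"z":0,"yaw":0,"gripper":-1},{"x":0.4,"y":-2.3,"z":0,"yaw":0,"gripper":-1},{"x":0.4,"y":-2.3,"z":0,"yaw":0,"gripper":-1}]'
python3 -m inch '[{"x":0,"y":0,"z":0,"yaw":-0.78,"gripper":-1},{"x":0,"y":0,"z":0,"yaw":-0.78,"gripper":-1},{"x":0,"y":0,"z":0,"yaw":-0.78,"gripper":-1},{"x":0,"y":0,"z":0,"yaw":-0.78,"gripper":-1},{"x":0,"y":0,"z":0,"yaw":-0.78,"gripper":-1},{"x":0,"y":0,"z":0,"yaw":-0.78,"gripper":-1},{"x":0,"y":0,"z":0,"yaw":-0.78,"gripper":-1},{"x":0,"y":0,"z":0,"yaw":-0.78,"gripper":-1},{"x":0,"y":0,"z":0,"yaw":-0.78,"gripper":-1},{"x":0,"y":0,"z":0,"yaw":-0.78,"gripper":-1},{"x":0,"y":0,"z":0,"yaw":0,"gripper":-1},{"x":0,"y":0,"z":0,"yaw":0,"gripper":-1}]'
python3 d.py 455.4 311.8 26 43.5
```

```text
time_s: 12.57
ee_pos: [430.1, 29.1, 137.6]
ee_rot: [180.0, -0.2, 4.5]
force: [0.3, 0.3, -1.9]
gripper_width: 27.8
time_s: 13.57
ee_pos: [454.3, 308.9, 134.8]
ee_rot: [179.9, 0.1, 4.5]
force: [0.7, -1.5, -0.5]
gripper_width: 27.9
time_s: 14.57
ee_pos: [454.5, 307.8, 135.1]
ee_rot: [-180.0, 0.1, 43.4]
force: [-0.2, -0.3, -0.5]
gripper_width: 27.6
t 14.57 pos [454.5 307.8 135.1] rot [-1.80e+02  1.00e-01  4.34e+01] F [-0.2 -0.3 -0.5] w 27.6
tool cm [ 0.35 -0.23 10.91] yaw units -0.02
```

```bash

python3 -m inch '[{"x":0,"y":0,"z":2,"yaw":0,"gripper":-1},{"x":0,"y":0,"z":2,"yaw":0,"gripper":-1},{"x":0,"y":0,"z":2,"yaw":0,"gripper":-1},{"x":0,"y":0,"z":2,"yaw":0,"gripper":-1},{"x":0,"y":0,"z":1.4,"yaw":0,"gripper":-1},{"x":0,"y":0,"z":0.7,"yaw":0,"gripper":-1},{"x":0,"y":0,"z":0.4,"yaw":0,"gripper":-1},{"x":0,"y":0,"z":0.3,"yaw":0,"gripper":-1},{"x":0,"y":0,"z":0.1,"yaw":0,"gripper":-1},{"x":0,"y":0,"z":0,"yaw":0,"gripper":-1}]'
python3 -m inch '[{"x":0,"y":0,"z":0,"yaw":0,"gripper":0},{"x":0,"y":0,"z":0,"yaw":0,"gripper":0.5},{"x":0,"y":0,"z":0,"yaw":0,"gripper":1},{"x":0,"y":0,"z":0,"yaw":0,"gripper":1},{"x":0,"y":0,"z":0,"yaw":0,"gripper":1},{"x":0,"y":0,"z":0,"yaw":0,"gripper":1},{"x":0,"y":0,"z":-1,"yaw":0,"gripper":1},{"x":0,"y":0,"z":-2.5,"yaw":0,"gripper":1},{"x":0,"y":0,"z":-3.5,"yaw":0,"gripper":1},{"x":0,"y":0,"z":-3.5,"yaw":0,"gripper":1},{"x":0,"y":0,"z":-3.5,"yaw":0,"gripper":1},{"x":0,"y":0,"z":-2,"yaw":0,"gripper":1}]'
python3 - <<'E'
from h import *
f=grab("top");g=grab("side")
hsv=cv2.cvtColor(f["im"],cv2.COLOR_BGR2HSV)
m=((hsv[:,:,2]>140)&(hsv[:,:,1]<45)).astype(np.uint8); m[:176]=0;m[215:]=0;m[:,:245]=0;m[:,275:]=0
vv,uu=np.nonzero(m);P=np.array([ray(f,(u,v),64)[:2] for u,v in zip(uu,vv)]);c=P.mean(0);w,V=np.linalg.eigh(np.cov(P.T));d=V[:,1]*np.sign(V[0,1])
print(len(uu),uu.mean(),vv.mean(),"body",c,"yaw",np.degrees(np.arctan2(d[1],d[0])),(12*w)**.5)
W=np.zeros((600,800,3),np.uint8)
a=crop(f,235,165,285,225,8);W[:480,:400]=a;W[:,410:800]=crop(f,130,190,195,290,6);cv2.imwrite("pics/c6.png",W)
E
python3 d.py 455 311 26
```

```text
time_s: 15.4
ee_pos: [455.1, 308.2, 27.4]
ee_rot: [180.0, -0.1, 43.5]
force: [0.1, 0.1, -1.1]
gripper_width: 27.6
time_s: 16.4
ee_pos: [455.9, 308.7, 191.9]
ee_rot: [179.9, -0.4, 43.5]
force: [1.6, 1.0, 0.3]
gripper_width: 91.4
110 260.6272727272727 193.6909090909091 body [627.63818182  52.73272727] yaw 11.367869598207282 [14.9388912  73.83756786]
t 16.5 pos [456.7 309.3 192.1] rot [179.9  -0.6  43.5] F [ 0.8  0.4 -0.2] w 91.2
tool cm [-1.000e-02 -2.500e-01  1.661e+01] yaw units
```

View pics/c6.png

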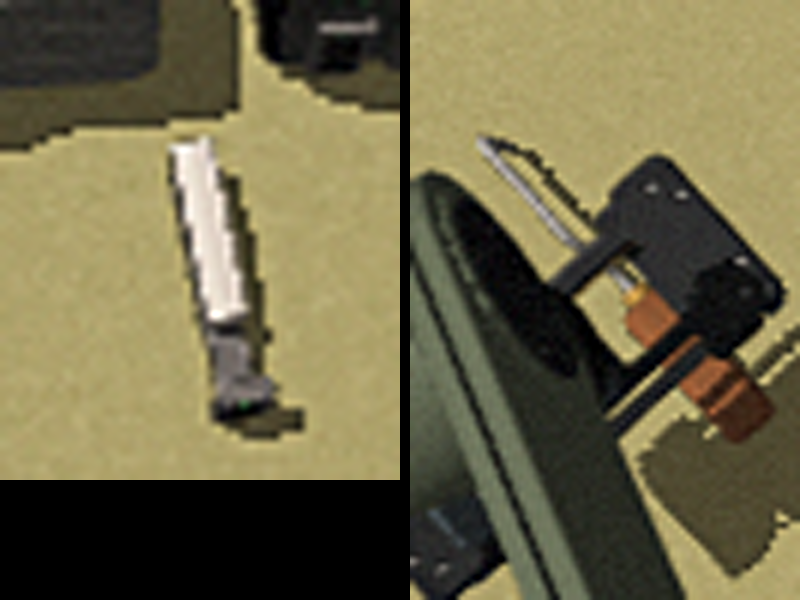

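```bash

python3 -m inch '[{"x":-0.44,"y":2.53,"z":0,"yaw":0,"gripper":1},{"x":-0.44,"y":2.53,"z":0,"yaw":0,"gripper":1},{"x":-0.44,"y":2.53,"z":0,"yaw":0,"gripper":1},{"x":-0.44,"y":2.53,"z":0,"yaw":0,"gripper":1},{"x":-0.44,"y":2.53,"z":0,"yaw":0,"gripper":1},{"x":-0.44,"y":2.53,"z":0,"yaw":0,"gripper":1},{"x":-0.44,"y":2.53,"z":0,"yaw":0,"gripper":1},{"x":-0.44,"y":2.53,"z":0,"yaw":0,"gripper":1},{"x":-0.44,"y":2.53,"z":0,"yaw":0,"gripper":1},{"x":-0.44,"y":2.53,"z":0,"yaw":0,"gripper":1},{"x":-0.44,"y":2.53,"z":0,"yaw":0,"gripper":1},{"x":-0.44,"y":2.53,"z":0,"yaw":0,"gripper":1}]'
python3 -m inch '[{"x":0,"y":0,"z":0,"yaw":0.8,"gripper":1},{"x":0,"y":0,"z":0,"yaw":0.8,"gripper":1},{"x":0,"y":0,"z":0,"yaw":0.8,"gripper":1},{"x":0,"y":0,"z":0,"yaw":0.8,"gripper":1},{"x":0,"y":0,"z":0,"yaw":0.8,"gripper":1},{"x":0,"y":0,"z":0,"yaw":0.8,"gripper":1},{"x":0,"y":0,"z":0,"yaw":0.8,"gripper":1},{"x":0,"y":0,"z":0,"yaw":0.8,"gripper":1},{"x":0,"y":0,"z":0,"yaw":0,"gripper":1},{"x":0,"y":0,"z":0,"yaw":0,"gripper":0.4}]'
python3 d.py 627.6 52.7 61 11.4
```

```text
time_s: 17.5
ee_pos: [625.3, 50.2, 185.9]
ee_rot: [-179.9, 0.1, 43.5]
force: [-0.2, -0.2, -0.2]
gripper_width: 91.2
time_s: 18.33
ee_pos: [624.9, 51.4, 186.1]
ee_rot: [-180.0, 0.1, 11.6]
force: [0.3, 0.1, -0.5]
gripper_width: 87.0
t 18.33 pos [624.9  51.4 186.1] rot [-1.80e+02  1.00e-01  1.16e+01] F [ 0.3  0.1 -0.5] w 87.0
tool cm [ 0.29 -0.08 12.51] yaw units 0.04
```

```bash

python3 -m inch '[{"x":0.29,"y":-0.08,"z":2,"yaw":0,"gripper":0.4},{"x":0,"y":0,"z":2,"yaw":0,"gripper":0.4},{"x":0,"y":0,"z":2,"yaw":0,"gripper":0.4},{"x":0,"y":0,"z":2,"yaw":0,"gripper":0.4},{"x":0,"y":0,"z":2,"yaw":0,"gripper":0.4},{"x":0,"y":0,"z":1.5,"yaw":0,"gripper":0.4},{"x":0,"y":0,"z":0.7,"yaw":0,"gripper":0.4},{"x":0,"y":0,"z":0.3,"yaw":0,"gripper":0.4},{"x":0,"y":0,"z":0,"yaw":0,"gripper":0.2},{"x":0,"y":0,"z":0,"yaw":0,"gripper":0},{"x":0,"y":0,"z":0,"yaw":0,"gripper":-0.2}]'
python3 -m inch '[{"x":0,"y":0,"z":0,"yaw":0,"gripper":-0.3},{"x":0,"y":0,"z":0,"yaw":0,"gripper":-0.4},{"x":0,"y":0,"z":0,"yaw":0,"gripper":-0.45},{"x":0,"y":0,"z":0,"yaw":0,"gripper":-0.5},{"x":0,"y":0,"z":0,"yaw":0,"gripper":-0.55},{"x":0,"y":0,"z":0,"yaw":0,"gripper":-0.6},{"x":0,"y":0,"z":0,"yaw":0,"gripper":-0.65},{"x":0,"y":0,"z":0,"yaw":0,"gripper":-0.7},{"x":0,"y":0,"z":0,"yaw":0,"gripper":-0.8},{"x":0,"y":0,"z":0,"yaw":0,"gripper":-1},{"x":0,"y":0,"z":0,"yaw":0,"gripper":-1},{"x":0,"y":0,"z":0,"yaw":0,"gripper":-1}]' 30
```

```text
time_s: 19.25
ee_pos: [628.9, 52.8, 63.1]
ee_rot: [180.0, -0.1, 11.5]
force: [0.6, 0.2, -0.4]
gripper_width: 46.8
time_s: 20.25
ee_pos: [628.2, 52.6, 62.0]
ee_rot: [180.0, -0.0, 11.5]
force: [0.3, -1.7, 0.7]
gripper_width: 15.3
```

```bash

python3 -m inch '[{"x":0,"y":0,"z":-0.5,"yaw":0,"gripper":-1},{"x":0,"y":0,"z":-1.5,"yaw":0,"gripper":-1},{"x":0,"y":0,"z":-2,"yaw":0,"gripper":-1},{"x":0,"y":0,"z":-2,"yaw":0,"gripper":-1},{"x":0,"y":0,"z":-2,"yaw":0,"gripper":-1},{"x":0,"y":0,"z":-2,"yaw":0,"gripper":-1},{"x":0,"y":0,"z":-1,"yaw":0,"gripper":-1},{"x":0,"y":0,"z":0,"yaw":0,"gripper":-1}]'
python3 -m inch '[{"x":-1.14,"y":1.91,"z":0,"yaw":0,"gripper":-1},{"x":-1.14,"y":1.91,"z":0,"yaw":0,"gripper":-1},{"x":-1.14,"y":1.91,"z":0,"yaw":0,"gripper":-1},{"x":-1.14,"y":1.91,"z":0,"yaw":0,"gripper":-1},{"x":-1.14,"y":1.91,"z":0,"yaw":0,"gripper":-1},{"x":-1.14,"y":1.91,"z":0,"yaw":0,"gripper":-1},{"x":-1.14,"y":1.91,"z":0,"yaw":0,"gripper":-1},{"x":-1.14,"y":1.91,"z":0,"yaw":0,"gripper":-1},{"x":-1.14,"y":1.91,"z":0,"yaw":0,"gripper":-1},{"x":-1.14,"y":1.91,"z":0,"yaw":0,"gripper":-1},{"x":-1.14,"y":1.91,"z":0,"yaw":0,"gripper":-1},{"x":-1.14,"y":1.91,"z":0,"yaw":0,"gripper":-1}]'
python3 -m inch '[{"x":0,"y":0,"z":0,"yaw":0.66,"gripper":-1},{"x":0,"y":0,"z":0,"yaw":0.66,"gripper":-1},{"x":0,"y":0,"z":0,"yaw":0.66,"gripper":-1},{"x":0,"y":0,"z":0,"yaw":0.66,"gripper":-1},{"x":0,"y":0,"z":0,"yaw":0.66,"gripper":-1},{"x":0,"y":0,"z":0,"yaw":0,"gripper":-1},{"x":0,"y":0,"z":0,"yaw":0,"gripper":-1}]'
python3 d.py 539.5 -199 67 -5
python3 - <<'E'
from h import *
g=grab("side");f=grab("top")
s=telemetry.state();p=s["ee_pos"];y=np.radians(s["ee_rot"][2]);c=np.array([np.cos(y),np.sin(y),0]);n=np.array([-c[1],c[0],0])
pts=[p+a*c+b*n+[0,0,z-62] for a in(-35,35) for b in (-8,) for z in (0,64)]+[p-69*c-11*n+[0,0,z-62] for z in(0,84)]
q=proj(g,pts)
W=crop(g,180,100,330,300,4)[:,:]; W=crop(g,190,140,310,290,4)
for u in q: cv2.circle(W,tuple(int(v) for v in ((u-[190,140])*4+2)),4,(0,0,255),1)
V=np.zeros((600,800,3),np.uint8);V[:,:480]=W;V[:,485:785]=crop(f,310,150,385,300,4);cv2.imwrite("pics/c7.png",V)
E
```

```text
time_s: 20.92
ee_pos: [629.3, 53.1, 174.4]
ee_rot: [180.0, -0.3, 11.5]
force: [-0.0, -0.4, -3.3]
gripper_width: 15.8
time_s: 21.92
ee_pos: [538.5, -199.6, 170.2]
ee_rot: [-179.9, 0.1, 11.5]
force: [-0.5, -1.2, -2.7]
gripper_width: 15.8
time_s: 22.5
ee_pos: [539.2, -198.8, 170.7]
ee_rot: [-180.0, 0.1, -4.9]
force: [0.8, 0.1, -2.7]
gripper_width: 15.8
t 22.5 pos [ 539.2 -198.8  170.7] rot [-1.8e+02  1.0e-01 -4.9e+00] F [ 0.8  0.1 -2.7] w 15.8
tool cm [ 0.03  0.02 10.37] yaw units 0.02
```

View pics/c7.png

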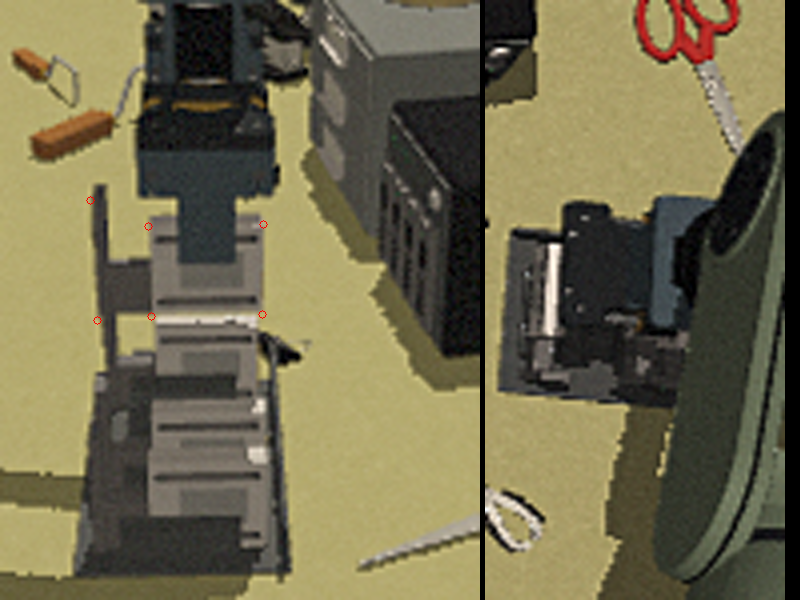

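The held carrier matches the projected outline to within about 3 mm and is upright and aligned over the empty slot. Lowering it.

```bash

python3 -m inch '[{"x":0.03,"y":0.02,"z":1,"yaw":0,"gripper":-1},{"x":0,"y":0,"z":1.5,"yaw":0,"gripper":-1},{"x":0,"y":0,"z":1.5,"yaw":0,"gripper":-1},{"x":0,"y":0,"z":1.5,"yaw":0,"gripper":-1},{"x":0,"y":0,"z":0.8,"yaw":0,"gripper":-1},{"x":0,"y":0,"z":0.4,"yaw":0,"gripper":-1},{"x":0,"y":0,"z":0.4,"yaw":0,"gripper":-1},{"x":0,"y":0,"z":0.4,"yaw":0,"gripper":-1},{"x":0,"y":0,"z":0,"yaw":0,"gripper":-1}]'
python3 -m inch '[{"x":0,"y":0,"z":0.3,"yaw":0,"gripper":-1},{"x":0,"y":0,"z":0.3,"yaw":0,"gripper":-1},{"x":0,"y":0,"z":0.3,"yaw":0,"gripper":-1},{"x":0,"y":0,"z":0,"yaw":0,"gripper":-1}]'
```

```text
time_s: 23.35
ee_pos: [540.1, -199.3, 96.6]
ee_rot: [180.0, 0.0, -5.0]
force: [-0.7, -0.3, -3.4]
gripper_width: 15.6
time_s: 23.68
ee_pos: [539.8, -199.2, 87.5]
ee_rot: [-180.0, 0.0, -5.0]
force: [-0.4, 0.4, -3.4]
gripper_width: 15.9
```

```bash

python3 -m inch '[{"x":0,"y":0,"z":0.3,"yaw":0,"gripper":-1},{"x":0,"y":0,"z":0.3,"yaw":0,"gripper":-1},{"x":0,"y":0,"z":0.3,"yaw":0,"gripper":-1},{"x":0,"y":0,"z":0.3,"yaw":0,"gripper":-1},{"x":0,"y":0,"z":0.2,"yaw":0,"gripper":-1},{"x":0,"y":0,"z":0.2,"yaw":0,"gripper":-1},{"x":0,"y":0,"z":0,"yaw":0,"gripper":-1}]'
python3 -m inch '[{"x":0,"y":0,"z":0.2,"yaw":0,"gripper":-1},{"x":0,"y":0,"z":0.2,"yaw":0,"gripper":-1},{"x":0,"y":0,"z":0,"yaw":0,"gripper":-1},{"x":0,"y":0,"z":0,"yaw":0,"gripper":-1}]'
```

```text
time_s: 24.27
ee_pos: [539.9, -199.3, 71.4]
ee_rot: [-180.0, 0.0, -5.0]
force: [-0.1, -0.3, -2.3]
gripper_width: 15.6
time_s: 24.6
ee_pos: [540.1, -199.3, 67.9]
ee_rot: [180.0, 0.0, -5.0]
force: [0.4, 0.4, -2.5]
gripper_width: 15.9
```

```bash

python3 -m inch '[{"x":0,"y":0,"z":0.1,"yaw":0,"gripper":-1},{"x":0,"y":0,"z":0,"yaw":0,"gripper":-1},{"x":0,"y":0,"z":0,"yaw":0,"gripper":-1}]'
python3 -m inch '[{"x":0,"y":0,"z":0.1,"yaw":0,"gripper":-1},{"x":0,"y":0,"z":0,"yaw":0,"gripper":-1},{"x":0,"y":0,"z":0,"yaw":0,"gripper":-1}]'
```

```text
time_s: 24.85
ee_pos: [540.2, -199.4, 67.0]
ee_rot: [180.0, -0.0, -5.0]
force: [0.1, -0.6, -2.8]
gripper_width: 15.8
time_s: 25.1
ee_pos: [540.2, -199.4, 66.9]
ee_rot: [180.0, -0.0, -5.0]
force: [-1.8, 1.0, 5.7]
gripper_width: 15.8
```

Floor contact at the expected height. Releasing with a small opening, then withdrawing upward.

```bash

python3 -m inch '[{"x":0,"y":0,"z":0,"yaw":0,"gripper":-0.6},{"x":0,"y":0,"z":0,"yaw":0,"gripper":-0.5},{"x":0,"y":0,"z":0,"yaw":0,"gripper":-0.4},{"x":0,"y":0,"z":0,"yaw":0,"gripper":-0.35},{"x":0,"y":0,"z":0,"yaw":0,"gripper":-0.35},{"x":0,"y":0,"z":0,"yaw":0,"gripper":-0.35}]'
python3 -m inch '[{"x":0,"y":0,"z":-0.5,"yaw":0,"gripper":-0.35},{"x":0,"y":0,"z":-1,"yaw":0,"gripper":-0.35},{"x":0,"y":0,"z":-1.5,"yaw":0,"gripper":-0.35},{"x":0,"y":0,"z":-2,"yaw":0,"gripper":-0.35},{"x":0,"y":0,"z":-3,"yaw":0,"gripper":-0.35},{"x":0,"y":0,"z":-3,"yaw":0,"gripper":-0.35},{"x":0,"y":0,"z":-3,"yaw":0,"gripper":-0.35},{"x":0,"y":0,"z":-2,"yaw":0,"gripper":-0.35}]'
python3 -m inch '[{"x":-1,"y":-3,"z":0,"yaw":0,"gripper":-0.35},{"x":-1,"y":-3,"z":0,"yaw":0,"gripper":-0.35},{"x":-1,"y":-3,"z":0,"yaw":0,"gripper":-0.35},{"x":-1,"y":-3,"z":0,"yaw":0,"gripper":-0.35},{"x":-1,"y":-3,"z":0,"yaw":0,"gripper":-0.35},{"x":-1,"y":-3,"z":0,"yaw":0,"gripper":-0.35},{"x":-1,"y":-3,"z":0,"yaw":0,"gripper":-0.35},{"x":-1,"y":-3,"z":0,"yaw":0,"gripper":-0.35},{"x":-1,"y":-3,"z":0,"yaw":0,"gripper":-0.35},{"x":0,"y":0,"z":0,"yaw":0,"gripper":-0.35},{"x":0,"y":0,"z":0,"yaw":0,"gripper":-0.35}]'
python3 - <<'E'
from h import *
f=grab("top");g=grab("side")
hsv=cv2.cvtColor(f["im"],cv2.COLOR_BGR2HSV)
m=((hsv[:,:,2]>150)&(hsv[:,:,1]<40)).astype(np.uint8); m[:200]=0;m[258:]=0;m[:,:312]=0;m[:,386:]=0
for q in cv2.findContours(m,0,2)[0]:
    if cv2.contourArea(q)>15:
        k=np.zeros_like(m);cv2.drawContours(k,[q],-1,1,-1); vv,uu=np.nonzero(k)
        P=np.array([ray(f,(u,v),64)[:2] for u,v in zip(uu,vv)]);w,V=np.linalg.eigh(np.cov(P.T));d=V[:,1]*np.sign(V[0,1]);print(P.mean(0).round(1),np.degrees(np.arctan2(d[1],d[0])).round(1),(12*w)**.5)
W=np.zeros((600,800,3),np.uint8);W[:400,:380]=crop(f,305,190,400,290,4);W[:600,390:800]=crop(g,195,180,277,300,5);cv2.imwrite("pics/c8.png",W)
cv2.imwrite("pics/c9.png",f["im"])
E
```

```text
time_s: 25.6
ee_pos: [540.2, -199.4, 65.8]
ee_rot: [180.0, 0.0, -5.0]
force: [-0.8, -0.7, 0.9]
gripper_width: 29.4
time_s: 26.27
ee_pos: [541.0, -199.7, 230.3]
ee_rot: [179.9, -0.3, -5.0]
force: [-0.3, -0.2, -0.0]
gripper_width: 29.3
time_s: 27.18
ee_pos: [473.7, 78.6, 226.9]
ee_rot: [180.0, -0.1, -4.8]
force: [0.6, -0.7, -0.6]
gripper_width: 29.7
[ 530.9 -298.6] -4.8 [14.0276558  68.67658399]
[ 534.9 -249. ] -5.3 [14.5558856  70.22295452]
[ 541.9 -199. ] -3.7 [14.86457471 67.95143103]
[ 543.5 -149.1] -5.3 [14.48132139 70.09189461]
```

View pics/c8.png

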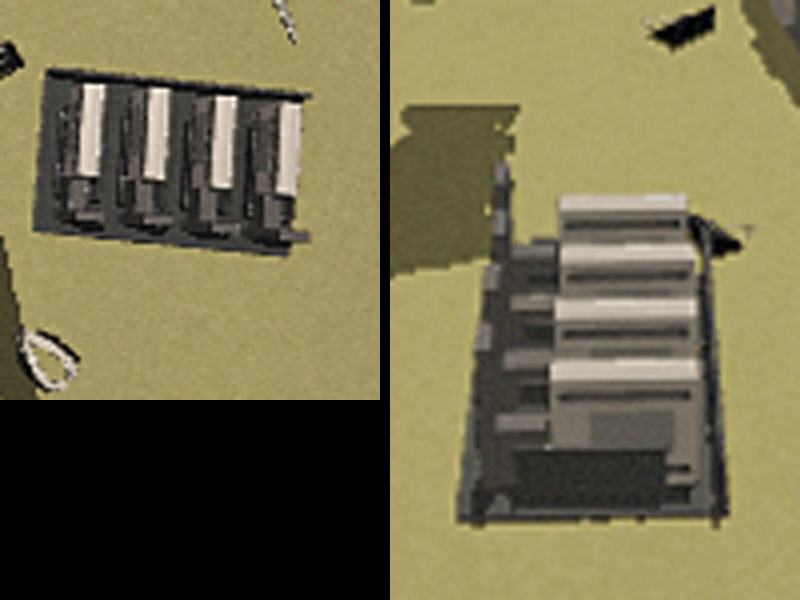

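View pics/c9.png

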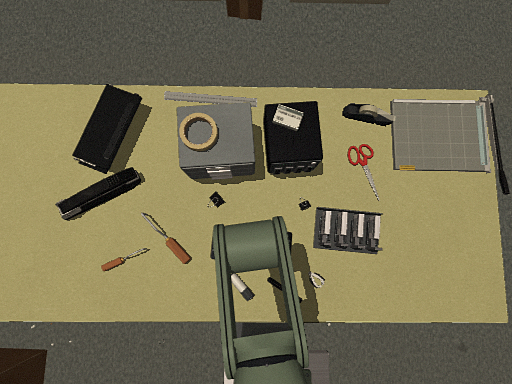

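All four carriers stand level and in line, the stored ones are within 0.3 mm of where they were, and the hook lies clear at (165,238). Handing in.

```bash
python3 -c "
from workcell import env; print(env.job_done())"
```

```text
the job is handed in; nothing more can be done
None
```

The dropped carrier is now in the empty rack slot, and I handed the job in after about 27 s of robot time. I hooked it behind its front plate, drew it out of the gap and laid the hook back where it had been. Then I gripped the carrier by its body and lowered it into the slot until it touched the floor.

Last checks, before handing in:
- **Carrier:** it stands at the same height as its neighbours. It is midway between the carriers on either side, to within 0.5 mm, and about 2 mm further back. Its measured yaw is -3.7° against -4.8° to -5.3° for the others, within the picture's resolution and the slot's play.
- **Stored carriers:** they moved no more than 0.3 mm between the first and last pictures.
- **Hook:** it lies on the worktop, clear of the gap.
- **Forces:** the force readings I took stayed below 6 N, and nothing fell.

One disagreement: my early rough estimate of the slot from the rack's floor corners was about 6 mm off the one from the stored carriers. I used the stored carriers' position. The carrier went down without any side force I could measure.

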